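# Load the assembly nests with the four arm parts

## Task

Get this bench ready for screwing: put each of the four black moulded arm parts (long link, short link, elbow and round cap) into its own nest, the one whose white rails outline its shape and size, seated flat on the plate between the rails, and let go. Leave the dish of screws and the little bottle where they stand, and do not knock the bottle over.

Things in the scene. Friction and masses are not known exactly. Their poses are not given: they have to be found in the camera images.
- long_link: Black moulded plastic arm link, loose: a straight bar with half-round ends, 104 mm long (x), 30 mm wide (y), 28 mm high, flat parallel sides, a brass insert at each end. About 55 g. Origin: centre of its underside; z up. It is the same after a half turn about z.
- short_link: Black moulded plastic arm link, loose: the same as the long one but 68 mm long (x); 30 mm wide (y), 28 mm high. About 36 g. Origin: centre of its underside; z up. It is the same after a half turn about z.
- elbow: Black moulded L-shaped elbow, loose, 80 (x) by 64 (y) mm, 28 mm high, legs 28 mm wide, about 48 g. Long leg: the full 80 mm along x, at y 4 to 32 mm. Short leg: at x -40 to -12 mm, down to y = -32 mm. Origin: underside, centre of the 80 by 64 rectangle, just beside the inner corner; z up. Good grip: across the long leg at x = 10, y = 18 mm.
- cap: Black moulded plastic round joint cap, loose: a plain disc 52 mm in diameter, 28 mm high, with a grey ring in the middle of its top. About 50 g. Origin: centre of its underside; z up. Its turn about z does not matter.
- long_nest: Fixed nest: brown plate 147 by 73 mm (x, y), 10 mm thick, flat on the bench, with white rails outlining the long link. The part sits on the plate. The rails rise 8 mm above it, 5 mm clear of the part all round at their foot, flaring to 11.7 mm at the top. Origin: centre of the plate's underside; z up; x is the pocket's long axis. Either way round fits.
- short_nest: Fixed nest: brown plate 111 by 73 mm (x, y), 10 mm thick, flat on the bench, with white rails outlining the short link. The part sits on the plate. The rails rise 8 mm above it, 5 mm clear of the part all round at their foot, flaring to 11.7 mm at the top. Origin: centre of the plate's underside; z up; x is the pocket's long axis. Either way round fits.
- elbow_nest: Fixed nest: brown plate 123 by 107 mm (x, y), 10 mm thick, flat on the bench, with white rails outlining the L-shaped elbow. The part sits on the plate. The rails rise 8 mm above it, 5 mm clear of the part all round at their foot, flaring to 11.7 mm at the top. Origin: centre of the plate's underside; z up; a seated elbow has its origin and axes in line with these (one way only).
- cap_nest: Fixed nest: brown plate 95 by 95 mm (x, y), 10 mm thick, flat on the bench, with white rails outlining the round cap (an eight-sided ring). The part sits on the plate. The rails rise 8 mm above it, 5 mm clear of the part all round at their foot, flaring to 11.7 mm at the top. Origin: centre of the plate's underside; z up; the cap's turn does not matter.
- screw_dish: Small open steel dish of screws, loose, 60 mm across the rim, 20 mm high, 120 g, standing among the work. Origin: centre of its underside. To be left alone.
- glue_bottle: Small white plastic bottle, loose, standing upright among the work, 38 mm in diameter, 85 mm tall, 90 g. Origin: centre of its underside; z up along the bottle. To be left alone, standing.
There are look-alikes about, which are no part of the job. Leave any green look-alike of the short_link alone. What is shaped like the cap but green is not meant.

How it is judged:
By the outcome, as a careful person would: the job done as asked, in the order asked, and still so for the second after the job is handed in, with the robot touching nothing.
It also fails if it takes over 102 s, if anything falls off the work surface, if the arm or the gripper's body presses on something with over 40 N, if the wrist force passes 120 N, or if a joint passes its speed limit or range.

## Robot

A 6-joint arm with a two-finger parallel gripper is mounted at the origin on the work surface. World frame = base frame: x ahead of the robot, y to its left, z up, the work surface at z = 0. Lengths are in mm, angles in rad, forces in N, time in s.
With the tool pointing down it reaches from about 400 to 825 mm from the base axis. Payload 7 kg.
Tool frame: the origin (TCP) lies at the very end of the fingers, on their centre line; the grasp point (between the pads) lies 19 mm behind it; z points along the fingers, y is the line along which they close (so a half turn about z gives the same grasp; the last joint's range is limited). The gripper opens to 85 mm and grips with 20 to 120 N. Pads are 22 mm wide; open, the fingers measure 114 mm over their backs; the gripper's body (76 mm by 85 mm) begins 54 mm behind the grasp point. The pads swing forward as they close: fully open they stand 13 mm farther back than shut.
Start: joints at [-1.045, 0.359, 0.012, 0, -1.224, -0.288], TCP at [158.981, -655.988, 231.302] pointing down, gripper open.
Joint ranges: [-3.07, 3.07], [-1.43, 2.12], [-1.02, 1.25], [-3.03, 1.67], [-3.05, -0], [-3.03, 3.03]. Speed limits (rad/s): [2.39, 2.39, 3.01, 3.14, 3.14, 3.14].

## Interface

Orientations are given as a rotation vector (axis times angle).
In Python, from cell import arm gives the robot as it stands. Calls block until the motion is done:
- arm.move_ptp(position, orientation): joint-space move of the TCP to a pose.
- arm.movel(position, rot=None, max_speed=150): straight line of the TCP; rot=None keeps the orientation; max_speed is the mean speed in mm/s.
- arm.goto_joints(angles): joint-space move.
- arm.move_gripper(opening, grip_force=None): finger opening in mm; grip_force is the grip in N (None keeps the last); returns when the fingers have stopped.
- arm.pause(seconds).
- arm.solve_ik(position, orientation): joint angles nearest the present ones, or None.
- arm.get_obs(): the state.
- arm.grab_frame(name): name is "scene" or "top" or "wrist"; returns the picture (480x640x3 uint8, blue, green, red); there is no depth.
- arm.calibration(name): a dict with "fx", "fy", "cx", "cy" (pixels), "rvec" (rotation vector, rad) and "tvec" (3), from world to camera coordinates, as OpenCV has them; the wrist camera has in their place "hand_eye" (4x4, takes a point from camera to tool coordinates, whose origin is the TCP and whose axes are the flange's). Camera axes: x right, y down, z forward; pixel columns grow to the right and rows downward; lengths in mm; the calibration is good to about 2 mm. A picture is of the moment at which its call begins: read the wrist's pose just before it. calibration takes no time and is no camera call.
A pose or a line that the arm cannot do raises arm.Unreachable and nothing moves.
- arm.job_done(): hands the job in; it is judged then, once.
The state is a dict: "time_s": time; "joints": joint angles; "joint_velocities": joint speeds; "effort": joint torques, N m; "position": TCP position; "tcp_rot": TCP orientation; "wrist_force": force on the tool from outside, world axes, zero at the start; "wrist_torque": the same for the moment, N m; "width": finger opening in mm; "finger_force": force on a finger pad.
Only numpy, scipy, OpenCV 4.12 (cv2) and the standard library are available. Lean on these libraries where they do the work, as an engineer would, in place of code of your own. Each camera call takes 0.05 s, during which the arm holds its last target. There are 200 camera calls.

## Working session

There is one attempt and no reset: what is moved stays moved. The work goes in short steps, each a Python script; the robot and the scene stay as the last script left them, time stands still between calls to the robot, and variables do not carry over. Pictures are saved under pics/ and viewed, at most 14 in all, crops included, and the job is handed in when it is done.

```bash
mkdir -p pics; python3 - <<'E'
from cell import arm
import cv2
for n in("top","scene"):
    cv2.imwrite(f"pics/{n}0.png",arm.grab_frame(n)); print(n,arm.calibration(n))
print(arm.get_obs())
E
```

```text
top {'fx': 524.9896674698472, 'fy': 524.9896674698472, 'cx': 312.7954118052, 'cy': 235.36828486182407, 'rvec': array([ 2.17366091, -2.16994907,  0.06528402]), 'tvec': array([6.89169999e-01, 4.83361231e+02, 1.15928298e+03])}
scene {'fx': 531.4720047884255, 'fy': 531.4720047884255, 'cx': 319.69882459012587, 'cy': 242.48028558505604, 'rvec': array([ 0.59114519,  2.52048525, -1.32295801]), 'tvec': array([ 437.74741276,  -76.33584351, 1220.71457142])}
{'time_s': 0.1, 'joints': array([-1.04489678e+00,  3.59358996e-01,  1.11620419e-02, -3.12265840e-04,
       -1.22411032e+00, -2.88060003e-01]), 'joint_velocities': array([-3.50602991e-05, -7.80724419e-04,  2.95104307e-03,  1.37902909e-03,
        1.59921175e-03,  2.57890758e-04]), 'effort': array([-2.49807192e-03, -5.84766269e+01,  2.94104540e+01,  6.95456609e+00,
       -3.26720365e-03,  2.01160411e-06]), 'position': array([ 158.88100611, -655.59357375,  230.43345262]), 'tcp_rot': array([ 3.72512650e-01, -3.11909754e+00, -2.36184289e-03]), 'wrist_force': array([ 0.19672631,  0.35463455, -0.5977405 ]), 'wrist_torque': array([-0.07857927, -0.00867145,  0.0257831 ]), 'finger_force': 0.0, 'width': 85.12674994342376}
```

View pics/top0.png

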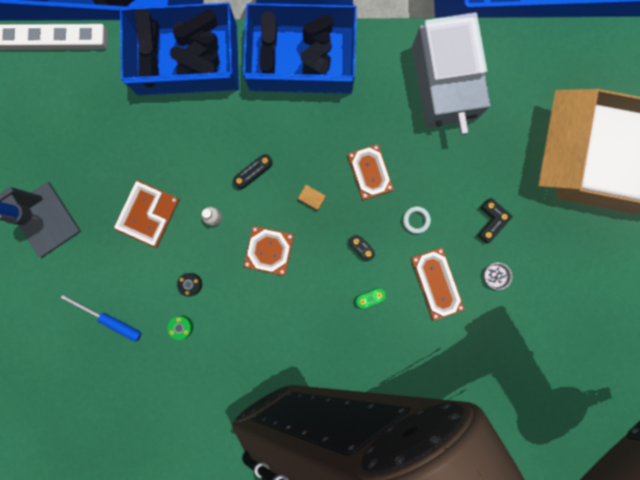

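View pics/scene0.png

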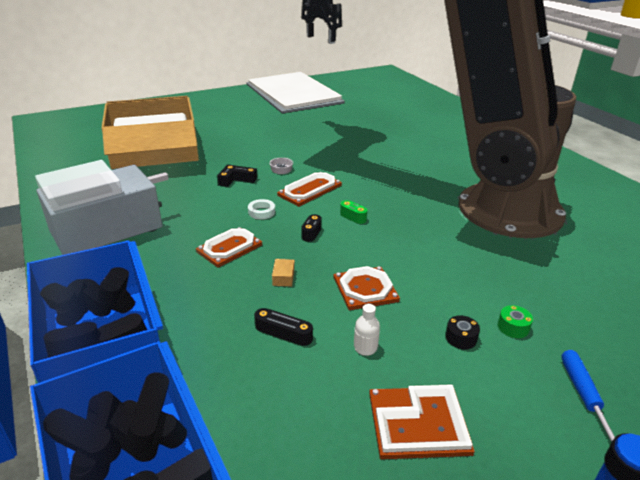

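```bash
cat > fit.py <<'E'
import cv2, numpy as np
from scipy.optimize import minimize
S=8
def arc(cx,cy,r,a0,a1,n=24):
    a=np.linspace(a0,a1,n); return np.c_[cx+r*np.cos(a),cy+r*np.sin(a)]
def bar(L): d=L/2-15; return np.r_[arc(d,0,15,-np.pi/2,np.pi/2),arc(-d,0,15,np.pi/2,1.5*np.pi)]
def rect(a,b): return np.array([[a,b],[-a,b],[-a,-b],[a,-b]])/2.
L=np.array([[-40,32],[40,32],[40,4],[-12,4],[-12,-32],[-40,-32]],float)
SH=dict(long_link=(bar(104),28),short_link=(bar(68),28),elbow=(L,28),cap=(arc(0,0,26,0,6.283,48),28),
 long_nest=(rect(147,73),10),short_nest=(rect(111,73),10),elbow_nest=(rect(123,107),10),cap_nest=(rect(95,95),10))
def proj(c,P): 
    K=np.array([[c['fx'],0,c['cx']],[0,c['fy'],c['cy']],[0,0,1]])
    return cv2.projectPoints(np.float64(P),c['rvec'],c['tvec'],K,None)[0][:,0]
def unproj(c,uv,z):
    R=cv2.Rodrigues(c['rvec'])[0]; o=-R.T@c['tvec']
    d=R.T@np.array([(uv[0]-c['cx'])/c['fx'],(uv[1]-c['cy'])/c['fy'],1]); return (o+d*(z-o[2])/d[2])[:2]
def outline(n,p,z): 
    s=SH[n][0]; c,q=np.cos(p[2]),np.sin(p[2])
    return np.c_[s@np.array([[c,q],[-q,c]])+p[:2],np.full(len(s),z)]
def sil(c,n,p,x0,shape):
    m=np.zeros(shape,np.uint8)
    for z in np.linspace(0,SH[n][1],6):
        cv2.fillPoly(m,[np.round(((proj(c,outline(n,p,z))-x0)+.5)*S*16-8).astype(np.int32)],1,shift=4)
    return m
def fit(img,c,n,uv,th,r=48):
    x0=np.array([int(uv[0])-r,int(uv[1])-r]).clip(0)
    roi=img[x0[1]:x0[1]+2*r,x0[0]:x0[0]+2*r].astype(np.float32)
    roi=cv2.resize(roi,None,fx=S,fy=S,interpolation=cv2.INTER_CUBIC)
    m=(roi[...,1]<1.35*roi[...,2]+8).astype(np.uint8)
    k,lab,st,_=cv2.connectedComponentsWithStats(m)
    ctr=((np.array(uv)-x0)*S).astype(int); y,x=np.nonzero(m)
    i=np.argmin((x-ctr[0])**2+(y-ctr[1])**2); m=(lab==lab[y[i],x[i]]).astype(np.uint8)
    cs=cv2.findContours(m,cv2.RETR_EXTERNAL,cv2.CHAIN_APPROX_NONE)[0]; cv2.drawContours(m,cs,-1,1,-1)
    def cost(q):
        s=sil(c,n,[q[0],q[1],q[2]/40],x0,m.shape); return 1-(s&m).sum()/(s|m).sum()
    best=None
    for t in np.atleast_1d(th):
        p=[*unproj(c,uv,SH[n][1]),t*40]
        sx=np.array([p]+[np.add(p,d) for d in ([8,0,0],[0,8,0],[0,0,8])])
        res=minimize(cost,p,method='Nelder-Mead',options=dict(initial_simplex=sx,xatol=.1,fatol=1e-4))
        if best is None or res.fun<best.fun: best=res
    return [best.x[0],best.x[1],best.x[2]/40],1-best.fun
E
python3 - <<'E'
from fit import *
from cell import arm
import json
img=cv2.imread('pics/top0.png'); c=arm.calibration('top')
r=np.radians
T=dict(long_link=((253,171),r([-60,-45])),short_link=((362,248),r([30,50])),elbow=((495,220),r([130,145])),cap=((189,284),[0]),
 long_nest=((438,284),r([15,30])),short_nest=((370,172),r([15,30])),elbow_nest=((147,213),r([-38,-25])),cap_nest=((269,251),r([0,15])))
out={}; big=cv2.resize(img[130:340,90:530],None,fx=1.8,fy=1.8,interpolation=cv2.INTER_CUBIC)
for n,(uv,th) in T.items():
    p,iou=fit(img,c,n,uv,th); out[n]=p; print(n,np.round(p,1),round(float(np.degrees(p[2])),1),round(float(iou),3))
    for z in (0,SH[n][1]):
        cv2.polylines(big,[np.round((proj(c,outline(n,p,z))-[90,130]+.5)*1.8).astype(np.int32)],True,(0,255,255) if z else (255,0,255),1)
    if n=='elbow_nest':
        cv2.polylines(big,[np.round((proj(c,np.c_[outline('elbow',p,10)])-[90,130]+.5)*1.8).astype(np.int32)],True,(255,255,0),1)
json.dump({k:list(map(float,v)) for k,v in out.items()},open('poses.json','w'))
for n,uv,z in (('bottle',(210,214),85),('dish',(497,277),20),('gcap',(180,328),28),('block',(311,197),25),('ring',(416,220),10),('green',(371,298),28)): print(n,unproj(c,uv,z))
cv2.imwrite('pics/fit0.png',big)
E
```

```text
long_link [630.1 139.9  -0.9] -49.7 0.823
short_link [ 456.2 -108.     0.8] 44.2 0.892
elbow [ 517.4 -392.5    2.4] 136.7 0.867
cap [374.2 278.5   0. ] 0.7 0.831
long_nest [ 3.763e+02 -2.774e+02  3.000e-01] 19.0 0.932
short_nest [ 6.304e+02 -1.272e+02  3.000e-01] 17.8 0.919
elbow_nest [ 5.349e+02  3.845e+02 -4.000e-01] -24.0 0.946
cap_nest [ 4.505e+02  1.020e+02 -2.000e-01] -11.9 0.924
bottle [523.66333855 219.74076489]
dish [ 391.20551184 -406.69226889]
gcap [277.24775134 294.04430548]
block [569.3657878    5.65055273]
ring [ 519.1342586  -231.40244749]
green [ 344.41349329 -127.20191397]
```

View pics/fit0.png

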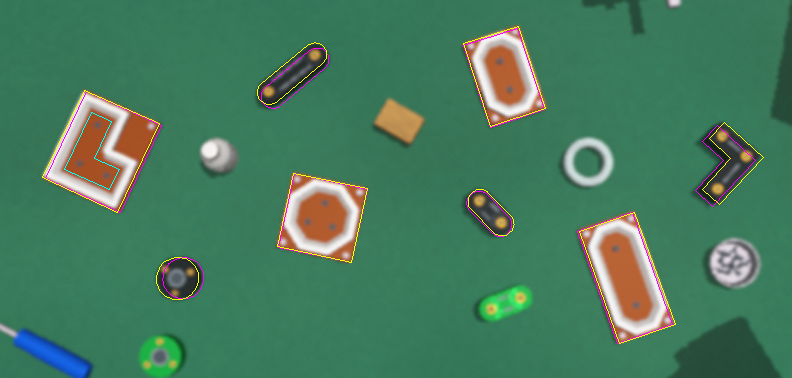

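```bash
cat > ops.py <<'E'
from fit import *
from cell import arm
import json
from scipy.spatial.transform import Rotation as Ro
P=json.load(open('poses.json'))
def down(phi):
    s,c=np.sin(phi),np.cos(phi)
    return Ro.from_matrix(np.c_[[-s,c,0],[c,s,0],[0,0,-1]]).as_rotvec()
def best(xy,z,phi):           # half turn giving the smaller last-joint angle
    o=[(abs(q[5]),f) for f in (phi,phi+np.pi) if (q:=arm.solve_ik([*xy,z],down(f))) is not None]
    return min(o)[1]
def wcal(o):
    k=arm.calibration('wrist'); T=np.eye(4); T[:3,:3]=Ro.from_rotvec(o['tcp_rot']).as_matrix(); T[:3,3]=o['position']
    M=np.linalg.inv(T@k['hand_eye']); return dict(k,rvec=cv2.Rodrigues(M[:3,:3])[0].ravel(),tvec=M[:3,3])
def look(n,tag,z=230,phi=None,r=150):
    p=P[n]; f=best(p[:2],z,phi if phi is not None else p[2]+np.pi/2)
    arm.move_ptp([*p[:2],z],down(f)); arm.pause(.3)
    o=arm.get_obs(); img=arm.grab_frame('wrist'); c=wcal(o)
    cv2.imwrite(f'pics/{tag}_raw.png',img)
    uv=proj(c,[[*p[:2],SH[n][1]]])[0]; print(n,'uv',uv,'t',o['time_s']); return img,c,uv
E
python3 - <<'E'
from ops import *
print(arm.calibration('wrist'))
img,c,uv=look('elbow','elbow')
for n in P:
    for z in (0,SH[n][1]): cv2.polylines(img,[np.round(proj(c,outline(n,P[n],z))).astype(np.int32)],True,(0,255,255) if z else (255,0,255),1) if n=='elbow' else 0
cv2.imwrite('pics/elbow_w.png',img)
E
```

```text
{'fx': 374.3907495169815, 'fy': 374.3907495169815, 'cx': 321.0528168255704, 'cy': 234.72242214501506, 'hand_eye': array([[ 3.87664568e-04, -9.56120404e-01, -2.92973757e-01,
         7.51030868e+01],
       [ 9.99999855e-01,  2.60853099e-04,  4.71911009e-04,
        -9.07229119e-01],
       [-3.74780632e-04, -2.92973897e-01,  9.56120366e-01,
        -1.42270760e+02],
       [ 0.00000000e+00,  0.00000000e+00,  0.00000000e+00,
         1.00000000e+00]])}
elbow uv [319.58481785 203.89027688] t 2.0333
```

View pics/elbow_w.png

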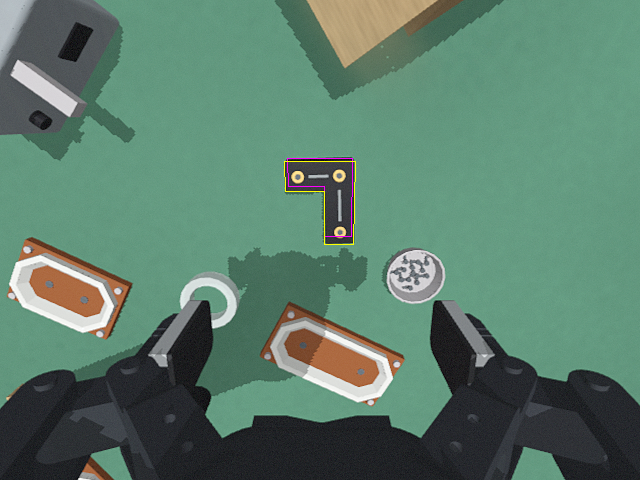

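```bash
sed -i 's/def fit(img,c,n,uv,th,r=48):/def fit(img,c,n,uv,th,r=48,k=1.35):/; s/1.35\*roi/k*roi/; s/    k,lab,st/    _k,lab,st/' fit.py
cat >> ops.py <<'E'
G=dict(elbow=(10,18))
def glob(p,g): c,s=np.cos(p[2]),np.sin(p[2]); return np.array([p[0]+c*g[0]-s*g[1],p[1]+s*g[0]+c*g[1]])
def refine(n,tag,phi):
    img,c,uv=look(n,tag,phi=phi)
    r=95 if 'nest' in n else 75
    p,iou=fit(img,c,n,uv,[P[n][2]],r=r,k=1.2)
    if n in('cap','cap_nest'): p[2]=P[n][2]
    d=np.subtract(p,P[n]); print(n,'refit d',np.round(d,3),'iou',round(float(iou),3))
    for z in (0,SH[n][1]): cv2.polylines(img,[np.round(proj(c,outline(n,p,z))).astype(np.int32)],True,(0,255,255),1)
    cv2.imwrite(f'pics/{tag}.png',img[:320])
    if iou<.85 or np.hypot(*d[:2])>12 or abs(d[2])>.12: raise SystemExit('doubtful fit')
    P[n]=[float(v) for v in p]; json.dump(P,open('poses.json','w')); return P[n]
def job(n,nest,w,rel=np.pi/2,rel_place=None,off=10,force=40,nest_look=True):
    g=G.get(n,(0,0)); p=P[n]
    phi=best(p[:2],150,p[2]+rel); p=refine(n,n,phi); rel=rel+np.pi*round((phi-p[2]-rel)/np.pi)
    phi=p[2]+rel; xy=glob(p,g)
    arm.move_gripper(min(85,w+30))
    arm.move_ptp([*xy,80],down(phi)); arm.movel([*xy,off],max_speed=100)
    arm.move_gripper(w-8,force); o=arm.get_obs(); print('width',o['width'],'F',o['finger_force'],'z',o['position'][2])
    arm.movel([*xy,160],max_speed=200); o=arm.get_obs(); print('lifted width',o['width'],'F',o['finger_force'])
    if o['width']<w-5: raise SystemExit('grasp lost')
    q=P[nest]; rp=rel if rel_place is None else rel_place
    f=q[2]+rp
    if n!='elbow': f=best(q[:2],160,f); rp=f-q[2]
    if nest_look: q=refine(nest,nest,f)
    xy=glob(q,g); f=q[2]+rp
    arm.move_ptp([*xy,130],down(f)); arm.movel([*xy,50],max_speed=150); arm.movel([*xy,10+off+1],max_speed=50)
    print('down',np.round(arm.get_obs()['wrist_force'],1),np.round(arm.get_obs()['position'],1))
    arm.move_gripper(min(85,w+20)); arm.movel([*xy,130],max_speed=200); print('t',arm.get_obs()['time_s'])
E
python3 - <<'E'
from ops import *
for f in (0,np.pi):
    a=P['elbow'][2]+np.pi/2+f; b=P['elbow_nest'][2]+np.pi/2+f
    print([arm.solve_ik([*P[n][:2],100],down(x)) for n,x in(('elbow',a),('elbow_nest',b))])
job('elbow','elbow_nest',28)
E
```

```text
[array([-3.49122289e-01,  4.22383303e-01, -2.10557889e-01,  4.44089210e-16,
       -9.37855135e-01,  1.16469180e+00]), array([ 9.18660155e-01,  4.35768538e-01, -1.88239484e-01,  4.44089210e-16,
       -9.46788304e-01, -2.90880125e+00])]
[array([-0.34912229,  0.4223833 , -0.21055789,  0.        , -0.93785513,
       -1.97690085]), array([ 9.18660155e-01,  4.35768538e-01, -1.88239484e-01,  4.44089210e-16,
       -9.46788304e-01,  2.32791401e-01])]
elbow uv [320.29893251 203.81745312] t 2.6333
elbow refit d [-0.106 -0.414  0.031] iou 0.954
width 26.88965030331962 F 41.333869099617004 z 10.96164619260033
lifted width 27.25346878947564 F 40.65660059452057
elbow_nest uv [320.00534085 199.9357878 ] t 8.9417
elbow_nest refit d [-1.25  -1.552  0.002] iou 0.66doubtful fit
```

View pics/elbow_nest.png

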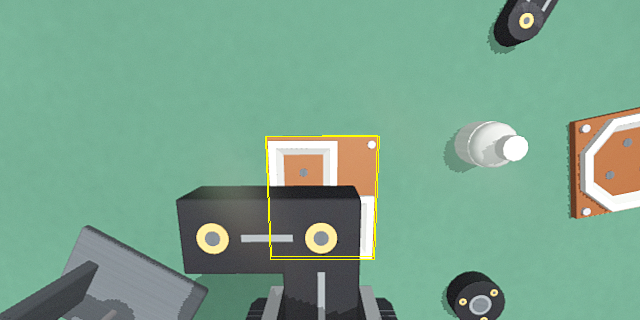

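```bash
python3 - <<'E'
s=open('ops.py').read()
s=s.replace("p=P[n]; f=best(p[:2],z,phi if phi is not None else p[2]+np.pi/2)","p=P[n]; f=phi if phi is not None else best(p[:2],z,p[2]+np.pi/2)")
a=s.index("    q=P[nest]; rp=rel"); 
s=s[:a]+"    place(n,nest,w,rel if rel_place is None else rel_place,off)\n"+'''def place(n,nest,w,rp,off=10):
    g=G.get(n,(0,0)); q=P[nest]; f=q[2]+rp
    if n!='elbow': f=best(q[:2],160,f)
    xy=glob(q,g)
    arm.move_ptp([*xy,130],down(f)); arm.movel([*xy,50],max_speed=150); arm.movel([*xy,10+off+1],max_speed=50)
    o=arm.get_obs(); print('down',np.round(o['wrist_force'],1),np.round(o['position'],1),o['width'])
    arm.move_gripper(min(85,w+20)); arm.movel([*xy,130],max_speed=200); print('t',arm.get_obs()['time_s'])
'''
s=s.replace("force=40,nest_look=True):","force=40):\n    refine(nest,nest,best(P[nest][:2],150,P[nest][2]+np.pi/2))")
open('ops.py','w').write(s)
E
python3 - <<'E'
from ops import *
o=arm.get_obs(); print(o['width'],o['joints'])
P['elbow_nest'][0]-=.6; P['elbow_nest'][1]-=.8; json.dump(P,open('poses.json','w'))
# grip frame: tool y at pick was elbow theta + pi/2 (+pi*k); k from the branch that was used
k=best(P['elbow'][:2],150,P['elbow'][2]+np.pi/2)-P['elbow'][2]; print(k)
place('elbow','elbow_nest',28,np.pi/2)
print(arm.get_obs()['joints'])
arm.movel([*arm.get_obs()['position'][:2],230],max_speed=200)
look('elbow_nest','en2',phi=best(P['elbow_nest'][:2],230,P['elbow_nest'][2]+np.pi/2))
cv2.imwrite('pics/en2.png',cv2.imread('pics/en2_raw.png')[60:360])
E
```

```text
27.123198393302605 [ 9.18313631e-01  3.32887139e-01 -2.89318588e-02  4.99759117e-05
 -1.20902689e+00  2.32822090e-01]
1.5707963267948966
down [-3.5 -2.1  5.1] [550.3 395.6  21. ] 26.8010880517661
t 14.075
[ 9.10057092e-01  4.36261409e-01 -1.09848462e-01 -4.77405521e-04
 -1.02464066e+00 -2.90016623e+00]
elbow_nest uv [320.2079628  199.66990671] t 17.6667
```

View pics/en2.png

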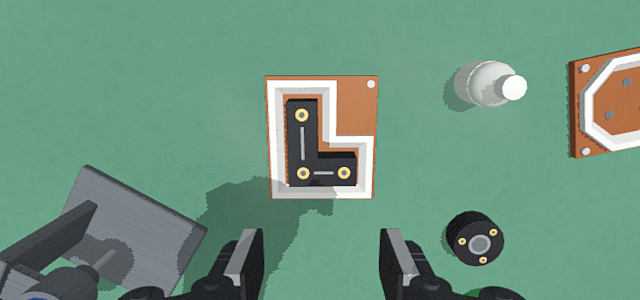

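```bash
python3 - <<'E'
from ops import *
job('cap','cap_nest',52,rel=np.radians(80),rel_place=np.pi/2,off=9)
job('long_link','long_nest',30)
c=[cv2.imread(f'pics/{n}.png')[90:310,170:470] for n in('cap','cap_nest','long_link','long_nest')]
cv2.imwrite('pics/mont.png',np.vstack([np.hstack(c[:2]),np.hstack(c[2:])]))
E
```

```text
cap_nest uv [320.69007664 199.55914661] t 19.15
cap_nest refit d [-0.864 -0.12   0.   ] iou 0.99
cap uv [319.51297937 203.85864674] t 20.2917
cap refit d [-1.82  -0.163  0.   ] iou 0.938
width 49.279023257072446 F 40.08574068546295 z 9.896637019324254
lifted width 49.37953040815306 F 41.42018795013428
down [-4.7 -1.   8.6] [449.1 101.6  19.9] 49.65001470036726
t 26.8917
long_nest uv [321.45466734 199.57764879] t 28.725
long_nest refit d [-0.27  -0.56  -0.004] iou 0.986
long_link uv [319.97506277 204.32356616] t 30.85
long_link refit d [-1.423 -0.007 -0.027] iou 0.95
width 29.0298126280399 F 41.21621310710907 z 10.937903130209207
lifted width 29.04127650769535 F 40.51067590713501
down [-2.6  2.5  7.3] [ 375.4 -277.8   20.9] 28.918687800219995
t 38.175
```

View pics/mont.png

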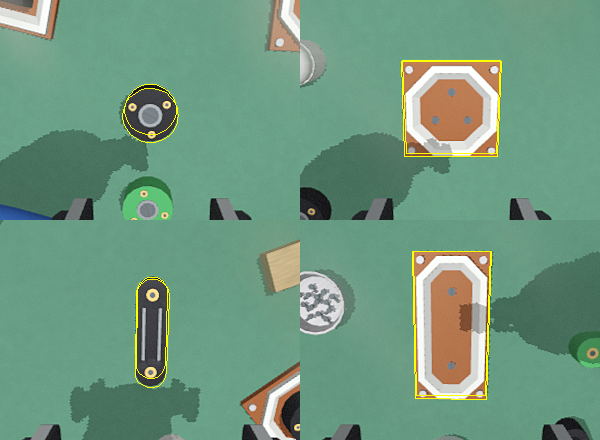

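```bash
python3 - <<'E'
from ops import *
job('short_link','short_nest',30)
M={'short_link':'short_nest','cap':'cap_nest','long_link':'long_nest'}
ims=[]
for n,m in M.items():
    arm.movel([*arm.get_obs()['position'][:2],230],max_speed=250)
    f=best(P[m][:2],230,P[m][2]+np.pi/2)
    img,c,uv=look(m,'chk_'+n,phi=f)
    for z in(10,38): cv2.polylines(img,[np.round(proj(c,outline(n,P[m],z))).astype(np.int32)],True,(0,255,255),1)
    x,y=map(int,uv); ims.append(cv2.resize(img[y-90:y+90,x-65:x+65],None,fx=2,fy=2,interpolation=cv2.INTER_CUBIC))
cv2.imwrite('pics/chk.png',np.hstack(ims)); cv2.imwrite('pics/scene1.png',arm.grab_frame('scene')); print(arm.get_obs()['time_s'])
E
```

```text
short_nest uv [322.28373869 200.45954356] t 39.6667
short_nest refit d [-0.514 -1.56   0.01 ] iou 0.985
short_link uv [321.83087129 203.98102969] t 40.75
short_link refit d [-0.079  0.009  0.01 ] iou 0.945
width 29.288735194062042 F 39.895877838134766 z 10.778504005667807
lifted width 29.42576356385429 F 39.528300762176514
down [-3.2  1.2  5.7] [ 629.1 -128.8   20.8] 28.95602933615124
t 47.0333
short_nest uv [321.73728135 200.03991104] t 48.1333
cap_nest uv [320.00598946 199.61475313] t 50.525
long_nest uv [321.48420971 199.49528222] t 52.6583
52.7583
```

View pics/chk.png

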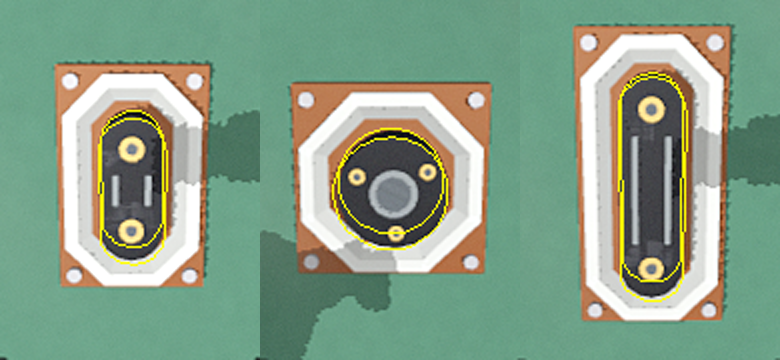

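View pics/scene1.png

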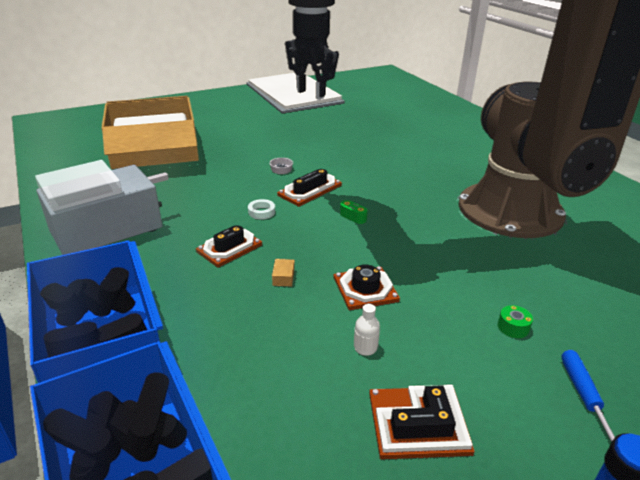

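All four parts sit inside their rails, at crop centres of about (132,190), (392,190) and (652,190) for the short link, cap and long link. The scene view shows the elbow in its nest at (422,420), the bottle upright at (367,332) and the dish untouched at (281,166).

```bash
python3 -c "
from cell import arm
print(arm.job_done())"
```

```text
the job is handed in; nothing more can be done
None
```

The job is handed in at about 53 s of the 102 s allowed: camera checks showed the long link, short link, elbow and cap each in its own nest and released, with the bottle standing and the dish where it was.

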